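# Dock the tip box and lock it in

### The arm

A 6-joint arm with a two-finger parallel gripper is mounted at the origin on the work surface. World frame = base frame: x ahead of the robot, y to its left, z up, the work surface at z = 0. Lengths are in m, angles in rad, forces in N, time in s.
With the tool pointing down it reaches from about 0.325 to 0.85 m from the base axis. Payload 15.5 kg.
Tool frame: the origin (TCP) lies midway between the tips of the shut fingers; the grasp point (between the pads) lies 19 mm behind it; z points along the fingers, y is the line along which they close (so a half turn about z gives the same grasp; the last joint's range is limited). The gripper opens to 91 mm and grips with 3 to 60 N. Pads are 32 mm wide; open, the fingers measure 118 mm over their backs; the gripper's body (76 mm by 178 mm) begins 60 mm behind the grasp point.
Start: joints at [-1.387, 0.494, 1.345, -0, 1.302, -0.096], TCP at [0.172, -0.601, 0.214] pointing down, gripper open.
Joint ranges: [-2.91, 2.91], [-0.82, 2.16], [0.22, 2.67], [-1.22, 4.37], [0.12, 2.79], [-3.08, 3.08]. Speed limits (rad/s): [1.89, 1.89, 2.57, 3.01, 3.01, 3.01].

### API

Orientations are given as a rotation vector (axis times angle).
In Python, from station import manip gives the robot as it stands. Calls block until the motion is done:
- manip.reach(position, orientation): joint-space move of the TCP to a pose.
- manip.line_to(position, ori=None, vel=0.15, stop_force=None): straight line of the TCP; ori=None keeps the orientation; vel is the mean speed in m/s. With stop_force (N) it stops when the force on the tool has changed by that much, and returns True; else False.
- manip.movej(angles): joint-space move.
- manip.move_gripper(opening): opening from 0.0 (shut) to 1.0 (fully open); the grip force is fixed at half the most; returns when the fingers have stopped.
- manip.sleep(seconds).
- manip.solve_ik(position, orientation): joint angles nearest the present ones, or None.
- manip.grab_frame(name): name is "scene" or "top" or "wrist"; returns a dict with "frame" (420x560x3 uint8, blue, green, red), "intrinsics" (3x3 intrinsics, pixels), "origin" and "orientation" of the camera in the world; the wrist camera has in their place "hand_eye" (4x4, takes a point from camera to tool coordinates, whose origin is the TCP and whose axes are the flange's). Camera axes: x right, y down, z forward; pixel columns grow to the right and rows downward; lengths in m; the calibration is good to about 2 mm. The wrist camera is an equidistant fisheye: a pixel r from the principal point sees the ray r / f radians off the axis. A picture is of the moment at which its call begins: read the wrist's pose just before it. There is no depth.
A pose or a line that the arm cannot do raises manip.MotionError and nothing moves.
- manip.sign_off(): hands the job in; it is judged then, once.
Readings, each from a call of its own:
- manip.current_clock(): time.
- manip.current_q(): joint angles.
- manip.current_qd(): joint speeds.
- manip.current_joint_efforts(): joint torques, N m.
- manip.current_tool_pos(): TCP position.
- manip.current_eef_rot(): TCP orientation.
- manip.current_contact_force(): force on the tool from outside, world axes, zero at the start.
- manip.current_wrist_torque(): the same for the moment, N m.
- manip.current_opening(): opening from 0.0 (shut) to 1.0 (fully open).
- manip.current_gripper_force(): force on a finger pad.
Only numpy, scipy, OpenCV 4.12 (cv2) and the standard library are available. Lean on these libraries where they do the work, as an engineer would, in place of code of your own. Each camera call takes 0.05 s, during which the arm holds its last target. There are 200 camera calls.

### The job

Without lifting or tipping it, slide the closed yellow tip box along the bench into the blue-backed docking bay, going round the beaker, the amber jar and the white tub without the box or the robot touching them, and keep pressing past the stiff sliding stop until it is fully home and you feel a firm push of about 20 N, without ramming it. Then lock it in with the orange plate with the black grip: set it over the two pins at the mouth of the bay so that both engage and it lies flat on the guides. Leave the green marker, the white comb and the blue tube rack where they are.

Things in the scene. Friction and masses are not known exactly. Their poses are not given: they have to be found in the camera images.
- dock: Docking bay, fixed. Origin on the bench where the docked box's centre goes; z up; open at its -y end, box enters along +y. Two aluminium guides 30 mm high along y: inner faces x = +-60 mm, outer +-85 mm, y = -110 to +70 mm. From there the mouth flares out to y = -150 mm, x = +-91 mm, 30 mm high. Blue rear block y = 82 to 110 mm, 45 mm high. No floor.
- stop: Black sliding stop of the bay, on two rods before the blue block: plate 100 mm wide, 38 mm high, on the dock's y axis. Moves with the box along dock +y against about 9 N of friction, 7 to 15 mm to its hard end, and stays where left. Its face is 50 mm to +y of its origin; the origin lies at dock y = 0 to 8 mm at the start, 15 mm at its end. First resistance is not yet home.
- pin0 (a point): Tip of the pin on the -x guide: at x -72.5, y -86, z 54 mm in the dock. Upright brass pin 8 mm thick, standing on the guide from z = 30 to 54 mm, its top 8 mm tapered.
- pin1 (a point): Tip of the same kind of pin on the +x guide: at x +72.5, y -86, z 54 mm in the dock.
- tipbox: Closed tip box, grey foot, yellow inside, clear lid, smooth sides, loose: 110 (its x) by 130 (its y) by 55 mm high, 0.3 to 0.65 kg. Origin: centre of its underside, z up. Too wide to grip; slides with 1 to 6 N of friction, unknown beforehand. Home: its origin on the dock's, its y along the dock's y (either way round), its end on the stop, the stop at its end; 5 mm of play to each guide.
- gate: Orange retaining plate, loose, 0.12 kg: 175 (its x) by 34 (its y) by 6 mm, black grip block 30 (x) by 20 mm (y) on its middle, z = 6 to 36 mm. Origin: centre of the underside, z up; starts flat on the bench, grip up. Locked: flat on the guides (underside at dock z = 30 mm), centre at dock x 0, y -86 mm, long side along dock x (either way round); 4 mm of room to a box fully home.
- hole0 (a point): Centre, at the underside, of one of the plate's two upright through holes, 11 mm wide, at x = -72.5 mm, y = 0 in the plate.
- hole1 (a point): The same for the other hole, at x = +72.5 mm, y = 0 in the plate.
- beaker: Clear glass beaker, fixed, not to be touched: at most 84 mm across, 85 mm high; origin at the centre of its underside. Beaker, jar and tub take three places in any order: one on the robot's side of the straight lane into the bay, two on its far side.
- jar: Amber jar with a blue cap, fixed, not to be touched: 84 mm across, 85 mm high; origin at the centre of its underside.
- tub: White tub with a red cap, fixed, not to be touched: 84 mm across, 75 mm high; origin at the centre of its underside.
- marker: Bystander: white pen with a green cap, 130 mm long along its x, 17 mm thick, loose; origin under its middle.
- comb: Bystander: flat white gel comb, 100 by 43 by 5 mm, loose; origin at the underside near its middle.
- tuberack: Bystander: blue tube rack, 100 (x) by 170 (y) by 45 mm high, loose; origin at the centre of its underside.
Not all that is in view belongs to the job. What is shaped like the gate but pink is not meant.

How it is judged:
On the way, in this order (a step that is already met when the one before it is completed fails the run):
1. the tip box is fully home in the bay, on the bench, and is being pressed against the stop with more than 12 N (y of tipbox in the frame of dock between -0.003 and 0.004 m and x of tipbox in the frame of dock between -0.008 and 0.008 m and angle between the y axis of tipbox and the y axis of dock, either way round below 0.08 rad and height (world z) of tipbox below 0.004 m and contact force between tipbox and dock above 12 N), for 0.1 s.
2. the plate lies flat on the guides, both pins through its holes, in front of the box (x of gate in the frame of dock between -0.004 and 0.004 m and y of gate in the frame of dock between -0.09 and -0.082 m and z of gate in the frame of dock between 0.027 and 0.033 m and angle between the x axis of gate and the x axis of dock, either way round below 0.05 rad and angle between gate's own z axis and vertical below 0.04 rad), for 0.2 s.
At the end, for the whole second after the job is handed in: The tip box stands on the bench fully home to 3 mm, having been pressed there with over 12 N, and along the bay (0.08 rad); the plate lies flat on the guides (height within 3 mm, tilt under 0.04 rad) with both pins through its holes (centre within 4 mm); both at rest and released (all of step 2 and y of tipbox in the frame of dock between -0.003 and 0.004 m and x of tipbox in the frame of dock between -0.008 and 0.008 m and angle between the y axis of tipbox and the y axis of dock, either way round below 0.08 rad and height (world z) of tipbox below 0.004 m and linear speed of each of tipbox, gate below 0.01 m/s); the robot touches nothing.
It fails at once if the beaker, jar or tub is touched by the box, the robot or anything else (contact force between any of beaker, jar, tub and anything else above 0.3 N).
It fails at once if the tip box is lifted more than 10 mm off the bench or tipped by more than 0.15 rad (height (world z) of tipbox above 0.01 m or angle between tipbox's own z axis and vertical above 0.15 rad).
It fails at once if the tip box is rammed against the bay with more than 45 N (contact force between tipbox and dock above 45 N).
It fails at once if the marker, the comb or the tube rack is moved by more than 20 mm (distance of any of marker, comb, tuberack from where it was at the start of the episode above 0.02 m).
It also fails if it takes over 72 s, if anything falls off the work surface, if the arm or the gripper's body presses on something with over 40 N, if the wrist force passes 120 N, or if a joint passes its speed limit or range.

## Working session

There is one attempt and no reset: what is moved stays moved. The work goes in short steps, each a Python script; the robot and the scene stay as the last script left them, time stands still between calls to the robot, and variables do not carry over. Pictures are saved under pics/ and viewed, at most 10 in all, crops included, and the job is handed in when it is done.

```bash
mkdir -p pics; ls; python3 - <<'E'
from station import manip
import cv2,numpy as np
for n in ("scene","top"):
    f=manip.grab_frame(n); cv2.imwrite(f"pics/{n}0.png",f["frame"])
    np.savez(f"{n}0.npz",**f)
    print(n,f["intrinsics"].round(1).tolist(),np.round(f["origin"],3),np.round(f["orientation"],4).tolist())
print(manip.current_clock(),manip.current_eef_rot(),manip.current_tool_pos())
E
```

```text
pics
scene [[474.3, 0.0, 267.8], [0.0, 474.3, 206.5], [0.0, 0.0, 1.0]] [ 0.928 -0.64   1.189] [-2.4631, -0.6781, 0.2078]
top [[482.0, 0.0, 280.8], [0.0, 482.0, 212.0], [0.0, 0.0, 1.0]] [ 0.273 -0.003  1.426] [-2.1138, 2.1288, -0.2052]
0.1 [-3.10997078e+00 -4.36407238e-01  8.11638223e-05] [ 0.17194883 -0.60051052  0.2133652 ]
```

View pics/scene0.png

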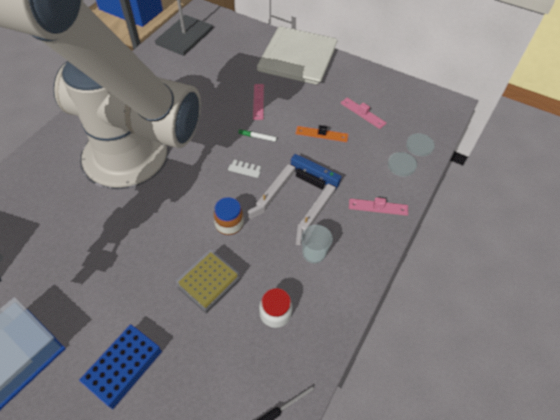

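View pics/top0.png

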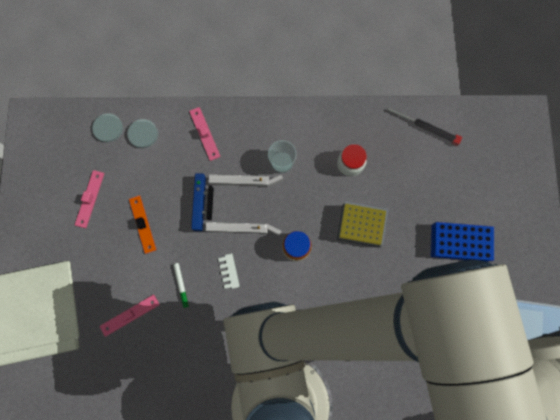

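Scene: blue-backed dock at top px (200,203), mouth to the right at about (275,205); tip box (362,225); jar (297,245); beaker (282,155); tub (352,160). Gate candidates in top: orange with black grip (143,224); pink decoys at (205,133), (90,198) and (130,315). I choose the orange one.

```bash
cat > h.py <<'E'
import numpy as np,cv2
from scipy.spatial.transform import Rotation as R
def ray(f,px):
    px=np.atleast_2d(np.asarray(px,float)); d=np.c_[px,np.ones(len(px))]@np.linalg.inv(f["intrinsics"]).T
    return np.asarray(f["origin"]), d@R.from_rotvec(f["orientation"]).as_matrix().T
def plane(f,px,z):
    o,d=ray(f,px); return (o+d*((z-o[2])/d[:,2])[:,None])[:,:2]
def proj(f,P):
    p=(np.atleast_2d(P)-f["origin"])@R.from_rotvec(f["orientation"]).as_matrix(); p=p@f["intrinsics"].T
    return p[:,:2]/p[:,2:]
def blobs(f,lo,hi,amin=60):
    m=cv2.inRange(cv2.cvtColor(f["frame"],cv2.COLOR_BGR2HSV),lo,hi)
    return [c for c in cv2.findContours(m,cv2.RETR_EXTERNAL,cv2.CHAIN_APPROX_NONE)[0] if cv2.contourArea(c)>amin]
E
python3 - <<'E'
from h import *
cols=dict(yellow=((20,100,60),(35,255,255),.05),orange=((5,170,120),(17,255,255),.006),blue=((105,170,60),(122,255,255),.045),red=((0,180,90),(4,255,255),.075))
for n in("top","scene"):
    f=dict(np.load(n+"0.npz"))
    for k,(lo,hi,z) in cols.items():
        for c in blobs(f,lo,hi):
            r=cv2.minAreaRect(c); b=plane(f,cv2.boxPoints(r),z); e=np.diff(b,axis=0)[:2]
            print(n,k,np.round(r[0]),"ctr",plane(f,r[0],z)[0].round(3),"sides",np.linalg.norm(e,axis=1).round(3),"ang",np.degrees(np.arctan2(e[:,1],e[:,0])).round(1))
f=dict(np.load("top0.npz"))
for P in((0,0,0),(.3,0,0),(.5,.2,0)): print(P,proj(f,P))
I=f["frame"]
a=cv2.resize(I[130:260,180:330],None,fx=5,fy=4.6,interpolation=cv2.INTER_CUBIC)
a=cv2.resize(I[130:260,115:395],(784,364),interpolation=cv2.INTER_CUBIC); cv2.imwrite("pics/crop1.png",a)
E
```

```text
top yellow [362. 224.] ctr [ 0.503 -0.241] sides [0.103 0.123] ang [ -11.4 -100.4]
top orange [142. 224.] ctr [0.515 0.409] sides [0.036 0.175] ang [ -73.  -161.2]
top blue [296. 244.] ctr [ 0.447 -0.05 ] sides [0.067 0.07 ] ang [-90.4 179. ]
top blue [463. 242.] ctr [ 0.451 -0.529] sides [0.102 0.183] ang [ -8.1 -94.9]
top blue [198. 202.] ctr [0.573 0.237] sides [0.168 0.031] ang [ -1.7 -93.9]
top red [354. 157.] ctr [ 0.699 -0.219] sides [0.064 0.063] ang [ -44.9 -137.6]
scene yellow [208. 279.] ctr [ 0.513 -0.249] sides [0.127 0.106] ang [ 81.8 -15.9]
scene orange [322. 133.] ctr [0.518 0.407] sides [0.033 0.169] ang [112.5  19.1]
scene blue [ 31. 377.] ctr [ 0.3   -0.667] sides [0.177 0.01 ] ang [82.5 -9.2]
scene blue [121. 365.] ctr [ 0.463 -0.538] sides [0.169 0.114] ang [86.1 -8. ]
scene blue [228. 209.] ctr [ 0.431 -0.033] sides [0.069 0.074] ang [ 63.1 -35.2]
scene blue [145.  12.] ctr [-0.389  0.601] sides [0.125 0.166] ang [ 30.9 -51.9]
scene blue [111.   5.] ctr [-0.541  0.567] sides [0.097 0.15 ] ang [ 1.195e+02 -1.000e-01]
scene red [276. 302.] ctr [ 0.705 -0.222] sides [0.067 0.066] ang [ 77.9 -17. ]
(0, 0, 0) [[280.29645085 405.0982769 ]]
(0.3, 0, 0) [[279.59012686 296.21141763]]
(0.5, 0.2, 0) [[212.33376226 228.87351539]]
```

View pics/crop1.png

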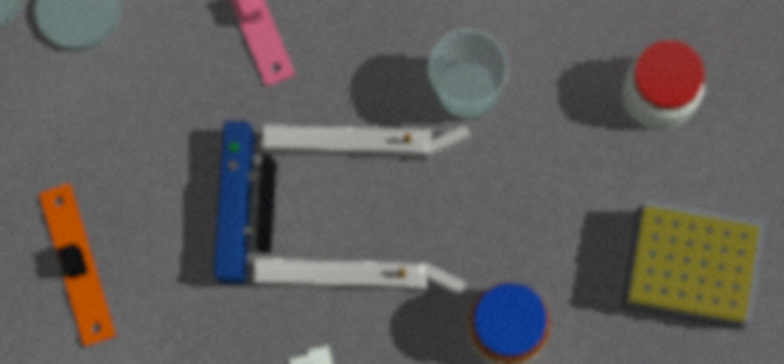

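The crop shows the orange gate with its black grip at crop (72,262) and holes at (61,200) and (97,327), so the choice holds. Pin tips are at (407,139) and (402,272), the beaker rim centre at (468,64), the jar cap at (511,320) and the tub cap at (669,74).

```bash
python3 - <<'E'
from h import *
f=dict(np.load("top0.npz")); s=dict(np.load("scene0.npz"))
C=lambda x,y:(115+(x+.5)/2.8-.5,130+(y+.5)/2.8-.5)
p=plane(f,[C(407,139),C(402,272)],.054); print("pins(far,near)",p.round(4),np.linalg.norm(p[0]-p[1]))
ax=(p[0]-p[1])/np.linalg.norm(p[0]-p[1]); ay=np.array([-ax[1],ax[0]]); o=p.mean(0)+.086*ay
print("dock",o.round(4),"yaw deg",np.degrees(np.arctan2(ax[1],ax[0])))
print("block ctr in dock",np.array([ax,ay])@(plane(f,[198,202],.045)[0]-o))
T={"beaker rim":plane(f,C(468,64),.085)[0],"beaker base":plane(f,C(468,92),.0)[0],"jar":plane(f,(296,244),.085)[0],"jarS":plane(s,(228,209),.085)[0],"tub":plane(f,(354,157),.075)[0],"beakS":plane(s,(318,236),.085)[0],"box":plane(f,(362,224),.05)[0],"boxS":plane(s,(208,279),.05)[0],"rackS":plane(s,(121,365),.045)[0]}
for k,v in T.items(): print(k,v.round(3),"dock",(np.array([ax,ay])@(v-o)).round(3))
print("holes",plane(f,[C(61,200),C(97,327)],.006).round(3))
# box bottom outline: grey foot corners in crop
print("box top corners",plane(f,[C(643,205),C(762,223),C(745,323),C(630,300)],.055).round(3))
E
```

```text
pins(far,near) [[0.6378 0.0551]
 [0.4965 0.0601]] 0.1413816370432341
dock [0.5702 0.1436] yaw deg -2.020641942771406
block ctr in dock [-0.00063282  0.09366653]
beaker rim [ 0.709 -0.009] dock [ 0.145 -0.148]
beaker base [ 0.705 -0.01 ] dock [ 0.14  -0.148]
jar [ 0.442 -0.047] dock [-0.121 -0.195]
jarS [ 0.451 -0.054] dock [-0.112 -0.202]
tub [ 0.698 -0.22 ] dock [ 0.14  -0.359]
beakS [ 0.709 -0.003] dock [ 0.144 -0.142]
box [ 0.503 -0.24 ] dock [-0.053 -0.386]
boxS [ 0.514 -0.249] dock [-0.043 -0.394]
rackS [ 0.463 -0.538] dock [-0.084 -0.685]
holes [[0.585 0.429]
 [0.448 0.385]]
box top corners [[ 0.565 -0.19 ]
 [ 0.545 -0.313]
 [ 0.441 -0.29 ]
 [ 0.466 -0.174]]
```

```bash
cat >> h.py <<'E'
D0=np.array([.5702,.1436]); DY=np.radians(-2.0)
def W(x,y,z):
    c,s=np.cos(DY),np.sin(DY); return np.array([D0[0]+c*x-s*y,D0[1]+s*x+c*y,z])
def inD(p):
    c,s=np.cos(DY),np.sin(DY); d=np.asarray(p)[...,:2]-D0; return np.stack([c*d[...,0]+s*d[...,1],-s*d[...,0]+c*d[...,1]],-1)
def down(a):  # tool z down, tool y along world angle a
    y=np.array([np.cos(a),np.sin(a),0]); z=np.array([0,0,-1.]); x=np.cross(y,z)
    return R.from_matrix(np.c_[x,y,z]).as_rotvec()
def boxpose(f):
    c=max(blobs(f,(20,100,60),(35,255,255)),key=cv2.contourArea); r=cv2.minAreaRect(c)
    b=plane(f,cv2.boxPoints(r),.05); e=np.diff(b,axis=0)[:2]; l=np.linalg.norm(e,axis=1); v=e[np.argmax(l)]
    a=np.degrees(np.arctan2(v[1],v[0])-DY)%180
    return inD(b.mean(0)).round(4),round(a-90,1),l.round(3)
E
python3 - <<'E'
from h import *
from station import manip as m
o=down(DY-np.pi/2)
m.move_gripper(.7)
m.reach(W(-.15,-.387,.14),o)
m.line_to(W(-.15,-.387,.016),vel=.15)
print(m.current_tool_pos(),m.current_contact_force().round(1) if hasattr(m.current_contact_force(),'round') else m.current_contact_force())
for x in (-.115,-.09,-.066):
    m.line_to(W(x,-.387,.016),vel=.07); print(x,np.round(m.current_contact_force(),1),np.round(m.current_tool_pos(),3))
f=m.grab_frame("top");cv2.imwrite("pics/t1.png",f["frame"]); s=m.grab_frame("scene")
for g in(f,s):
    try: print(boxpose(g))
    except Exception as e: print(e)
print(m.current_clock(),np.round(m.current_q(),2))
E
```

```text
[ 0.40704529 -0.23827708  0.0165333 ] [-0.3 -0.5  0.9]
-0.115 [-0.2  0.5 -0.1] [ 0.442 -0.239  0.016]
-0.09 [0.1 0.6 0. ] [ 0.467 -0.24   0.016]
-0.066 [-0.1 -0.8 -0.6] [ 0.491 -0.241  0.016]
max() iterable argument is empty
(array([ 0.0127, -0.3852]), np.float64(2.6), array([0.128, 0.108]))
5.0333 [-0.57  0.66  1.73  0.    0.76  1.04]
```

```bash
python3 - <<'E'
from h import *
from station import manip as m
m.line_to(W(-.1,-.387,.016),vel=.15)
m.line_to(W(-.12,-.387,.15),vel=.25)
o=down(DY)
qs=[m.solve_ik(W(.008,-.5,.15),down(DY+k)) for k in(0,np.pi)]
print([None if q is None else np.round(q,2) for q in qs])
k=0 if qs[0] is not None and (qs[1] is None or abs(qs[0][5])<=abs(qs[1][5])) else np.pi
m.move_gripper(.6)
m.reach(W(.0,-.5,.15),down(DY+k)); print("k",k)
for n in("top","scene"):
    f=m.grab_frame(n);cv2.imwrite(f"pics/{n}2.png",f["frame"])
    try: print(boxpose(f))
    except Exception as e: print(e)
print(m.current_clock())
E
```

```text
[array([-0.66,  0.61,  1.31,  0.  ,  1.22, -0.62]), array([-0.66,  0.61,  1.31, -0.  ,  1.22,  2.52])]
k 0
(array([ 0.0453, -0.4006]), np.float64(-36.9), array([0.059, 0.108]))
(array([ 0.0139, -0.3836]), np.float64(1.8), array([0.126, 0.105]))
8.0583
```

View pics/top2.png

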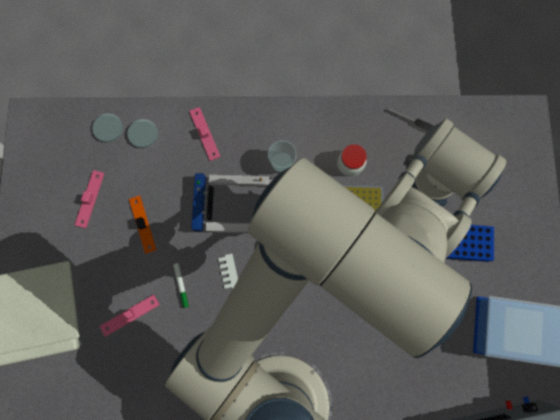

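```bash
python3 - <<'E'
from h import *
from station import manip as m
F=lambda:np.round(m.current_contact_force(),1)
m.reach(W(.008,-.5,.15),down(DY)) 
m.line_to(W(.008,-.5,.02),vel=.2)
print(F())
print(m.line_to(W(.008,-.44,.02),vel=.04,stop_force=2.0),inD(m.current_tool_pos()),F())
for x,y in((.005,-.36),(.001,-.27),(0,-.19),(0,-.13)):
    h=m.line_to(W(x,y,.02),vel=.09,stop_force=14); print(h,inD(m.current_tool_pos()).round(4),F())
    if h: break
f=m.grab_frame("scene");cv2.imwrite("pics/s3.png",f["frame"]); print(boxpose(f),m.current_clock())
E
```

```text
[-0.4 -0.2 -0.2]
True [ 0.00784437 -0.46422385] [ 1.   0.2 -0.1]
False [ 0.0051 -0.3604] [ 0.3 -0.1  0.4]
False [ 0.001  -0.2702] [-0.4  0.5 -0.6]
False [-1.000e-04 -1.902e-01] [-0.3  1.4 -0.5]
False [-1.000e-04 -1.299e-01] [-0.6 -1.3  0.3]
(array([ 0.0188, -0.018 ]), np.float64(-89.9), array([0.059, 0.081])) 14.3917
```

View pics/s3.png

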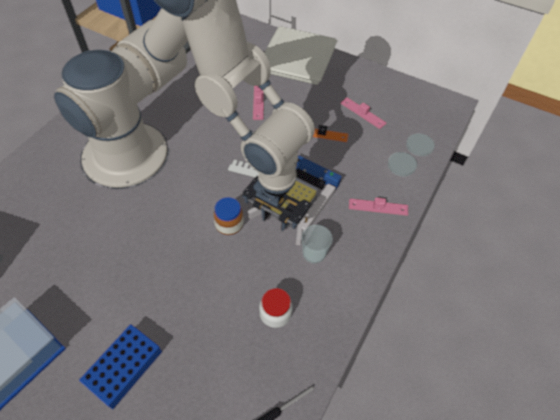

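The box is inside the bay between the guides, around px (305,190), and the obstacles are untouched. Next is the slow press.

```bash
python3 - <<'E'
from h import *
from station import manip as m
F=lambda:np.round(m.current_contact_force(),1)
import sys
y=-.13
for y,v in((-.105,.04),(-.095,.015)):
    h=m.line_to(W(0,y,.02),vel=v,stop_force=14); print(h,inD(m.current_tool_pos()).round(4),F())
while y<-.055:
    y+=.002
    h=m.line_to(W(0,y,.02),vel=.012,stop_force=25)
    f=m.current_contact_force(); print(round(y,4),h,inD(m.current_tool_pos()).round(4),np.round(f,1))
    if f[1]<-21 or h: break
m.sleep(.4); print(F(),inD(m.current_tool_pos()).round(4),m.current_clock())
E
```

```text
False [-0.     -0.1048] [-0.6 -0.7 -0.5]
False [-0.     -0.0948] [ 0.1  0.5 -0.4]
-0.093 False [-0.     -0.0929] [-0.5 -0.7 -0.7]
-0.091 False [-0.0001 -0.0914] [-1.  -6.6  1.1]
-0.089 False [-0.0002 -0.0897] [-1.9 -9.8  1.9]
-0.087 False [-0.0002 -0.0878] [ -0.3 -11.4   1.6]
-0.085 False [-0.0002 -0.0858] [ -1.7 -11.8   1.6]
-0.083 False [-0.0001 -0.0838] [ -1.6 -10.7   0.8]
-0.081 False [-0.0002 -0.0831] [ -2.7 -26.3   3.7]
[ -2.7 -24.6   4.6] [-0.0002 -0.0831] 18.6
```

```bash
cat >> h.py <<'E'
def wgrab(m,name=None):
    p=np.array(m.current_tool_pos()); r=np.array(m.current_eef_rot()); f=m.grab_frame("wrist"); f["p"]=p; f["r"]=r
    if name: cv2.imwrite(f"pics/{name}.png",f["frame"]); np.savez(name+".npz",**f)
    return f
def wplane(f,px,z):
    K=f["intrinsics"]; d=np.atleast_2d(np.asarray(px,float))-[K[0,2],K[1,2]]; u=d/[K[0,0],K[1,1]]
    t=np.linalg.norm(u,axis=1,keepdims=True); v=np.c_[u/np.maximum(t,1e-9)*np.sin(t),np.cos(t)]
    H=f["hand_eye"]; Rt=R.from_rotvec(f["r"]).as_matrix(); o=f["p"]+Rt@H[:3,3]; v=v@H[:3,:3].T@Rt.T
    return (o+v*((z-o[2])/v[:,2])[:,None])[:,:2]
E
python3 - <<'E'
from h import *
from station import manip as m
m.line_to(W(0,-.13,.02),vel=.12)
m.line_to(W(0,-.13,.2),vel=.25)
f=wgrab(m,"w1"); print(f["hand_eye"].round(3),f["intrinsics"].round(1).tolist())
a=np.radians(18.5)
m.reach([.5165,.407,.16],down(a))
wgrab(m,"w2")
s=m.grab_frame("scene"); print(boxpose(s),m.current_clock(),np.round(m.current_q(),2),np.round(m.current_contact_force(),1))
cv2.imwrite("pics/w12.png",cv2.resize(np.hstack([cv2.imread("pics/w1.png"),cv2.imread("pics/w2.png")]),(800,300),interpolation=cv2.INTER_AREA))
E
```

```text
[[-0.001 -0.955 -0.297  0.085]
 [ 1.    -0.001  0.    -0.001]
 [-0.    -0.297  0.955 -0.171]
 [ 0.     0.     0.     1.   ]] [[325.2, 0.0, 273.3], [0.0, 325.2, 210.0], [0.0, 0.0, 1.0]]
(array([ 0.0059, -0.0061]), np.float64(1.7), array([0.145, 0.107])) 21.65 [ 0.57  0.59  1.32 -0.    1.23  0.25] [ 1.  -0.4 -0.1]
```

View pics/w12.png

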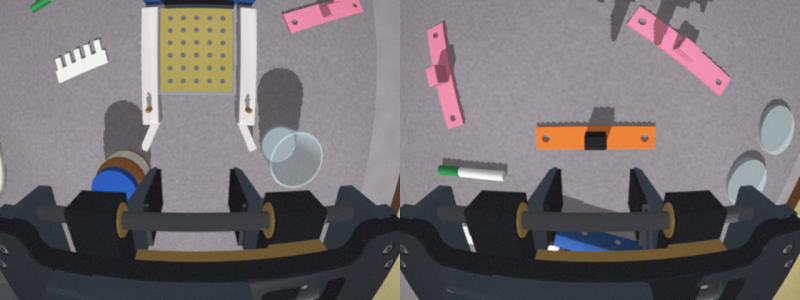

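The left half shows the box in the bay with brass pins near full-image px (209,150) and (347,150). The right half shows the orange gate centred near (273,192), with both holes visible and the pinks well apart.

```bash
python3 - <<'E'
from h import *
w1=dict(np.load("w1.npz"));w2=dict(np.load("w2.npz"))
c=max(blobs(w2,(5,150,80),(17,255,255)),key=cv2.contourArea)
r=cv2.minAreaRect(c); b=wplane(w2,cv2.boxPoints(r),.006); e=np.diff(b,axis=0)[:2]
print("gate",r[0],b.mean(0).round(4),np.linalg.norm(e,axis=1).round(4),np.degrees(np.arctan2(e[:,1],e[:,0])).round(1))
m=np.zeros((420,560),np.uint8); cv2.drawContours(m,[c],-1,255,-1)
hsv=cv2.cvtColor(w2["frame"],cv2.COLOR_BGR2HSV); hole=((hsv[...,1]<150)|(hsv[...,2]<80))&(cv2.erode(m,np.ones((3,3)))>0)
n,_,st,ce=cv2.connectedComponentsWithStats(hole.astype(np.uint8))
for i in range(1,n):
    if st[i,4]>8: print("hole",ce[i].round(1),st[i,4],wplane(w2,ce[i],.006).round(4))
hsv=cv2.cvtColor(w1["frame"],cv2.COLOR_BGR2HSV); 
bm=cv2.inRange(hsv,(10,80,50),(28,255,255)); 
n,_,st,ce=cv2.connectedComponentsWithStats(bm[120:180,180:370].copy())
for i in range(1,n):
    if st[i,4]>8: print("brass",ce[i]+[180,120],st[i])
I=w1["frame"]
cv2.imwrite("pics/pins.png",np.hstack([cv2.resize(I[130:180,183:233],(390,390),interpolation=cv2.INTER_CUBIC),cv2.resize(I[130:180,323:373],(390,390),interpolation=cv2.INTER_CUBIC)]))
E
```

```text
gate (273.0, 192.0) [0.5153 0.4092] [0.1724 0.0348] [ 18.4 -67.7]
hole [342.  191.7] 73 [[0.5835 0.4323]]
hole [204.6 192.4] 76 [[0.4476 0.3863]]
brass [274.87546239 123.56103576] [ 45   0 100   9 811]
brass [207.80769231 153.40384615] [24 30  9  8 52]
brass [347.79245283 154.26415094] [164  30   9   9  53]
```

View pics/pins.png

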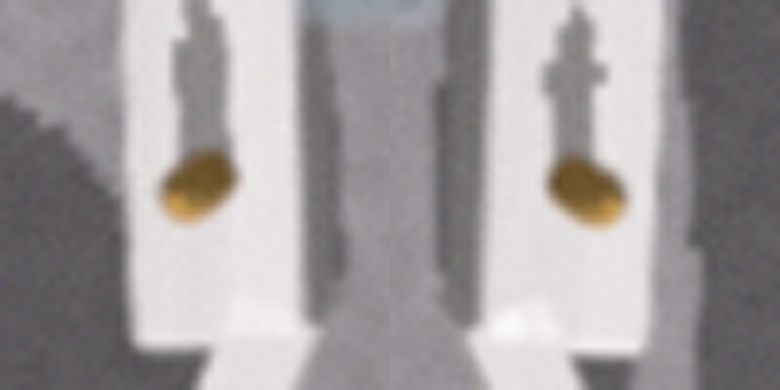

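```bash
cat >> h.py <<'E'
def holes(f,z):
    c=cv2.convexHull(np.vstack(blobs(f,(5,150,60),(17,255,255),150)))
    m=np.zeros((420,560),np.uint8); cv2.drawContours(m,[c],-1,255,-1)
    hsv=cv2.cvtColor(f["frame"],cv2.COLOR_BGR2HSV); h=((hsv[...,1]<150)|(hsv[...,2]<60))&(cv2.erode(m,np.ones((5,5)))>0)
    n,_,st,ce=cv2.connectedComponentsWithStats(h.astype(np.uint8))
    return [(ce[i].round(1),st[i,4],wplane(f,ce[i],z)[0].round(4)) for i in range(1,n) if st[i,4]>15]
E
python3 - <<'E'
from h import *
from station import manip as m
w1=dict(np.load("w1.npz")); p=wplane(w1,[(206,155.6),(349.8,156.2)],.054); d=p[1]-p[0]
print("pins",p.round(4),np.linalg.norm(d).round(4),np.degrees(np.arctan2(d[1],d[0])).round(2),inD(p).round(4))
a=np.radians(18.6); g=[.5156,.4093]
m.reach([*g,.10],down(a))
m.line_to([*g,.016],vel=.12,stop_force=15)
m.move_gripper(0.0); print(m.current_opening()*91,m.current_gripper_force(),np.round(m.current_tool_pos(),4))
m.line_to([*g,.19],vel=.2)
f=wgrab(m,"w3"); tz=m.current_tool_pos()[2]; print(tz)
for h in holes(f,tz-.01): print(h)
print(m.current_clock())
E
```

```text
pins [[0.499  0.0596]
 [0.6414 0.0542]] 0.1425 -2.15 [[-0.0682 -0.0865]
 [ 0.0742 -0.0868]]
29.655611378851884 30.001111328601837 [0.5158 0.4094 0.0164]
0.18853823322339472
(array([273.3, 258.5]), np.int32(3736), array([0.5153, 0.4064]))
(array([161.6, 252.2]), np.int32(143), array([0.4468, 0.3866]))
(array([384.6, 252. ]), np.int32(149), array([0.5814, 0.4321]))
24.4167
```

View pics/w3.png

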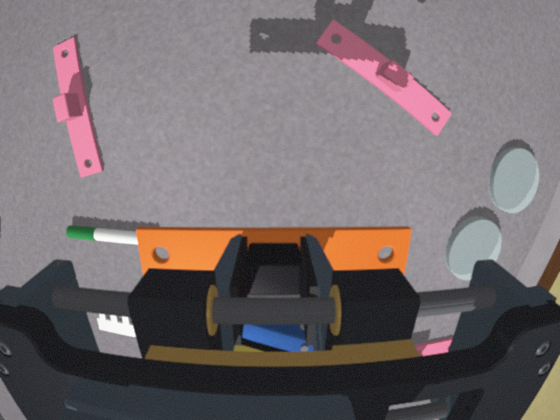

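The plate is held level, with holes in hand at (162,252) and (385,252). Next I hover just behind the pins and compare holes and pins in one picture.

```bash
python3 - <<'E'
from h import *
from station import manip as m
m.line_to([.5156,.4093,.25],vel=.3)
m.reach([.5685,.017,.25],down(DY))
m.line_to([.5685,.017,.111],vel=.2)
f=wgrab(m,"w4"); p=m.current_tool_pos(); print(p,m.current_clock())
for h in holes(f,p[2]-.01): print(h)
bm=cv2.inRange(cv2.cvtColor(f["frame"],cv2.COLOR_BGR2HSV),(10,80,50),(28,255,255))
n,_,st,ce=cv2.connectedComponentsWithStats(bm)
for i in range(1,n):
    if 20<st[i,4]<600 and ce[i][1]<260: print("brass",ce[i].round(1),st[i])
cv2.imwrite("pics/w4c.png",cv2.resize(f["frame"][130:280,100:450],(798,342),interpolation=cv2.INTER_CUBIC))
E
```

```text
[0.56936166 0.01719524 0.11219057] 27.125
(array([265.4, 261.3]), np.int32(4505), array([0.5635, 0.0132]))
(array([130.4, 249.7]), np.int32(290), array([0.4757, 0.0224]))
(array([161.6, 252.3]), np.int32(138), array([0.4977, 0.0205]))
(array([384.8, 251.9]), np.int32(148), array([0.6393, 0.0157]))
(array([119.3, 276. ]), np.int32(87), array([0.4624, 0.0025]))
brass [181.1 171.8] [175 166  13  12 109]
brass [366.2 172.5] [360 167  13  12 107]
```

View pics/w4c.png

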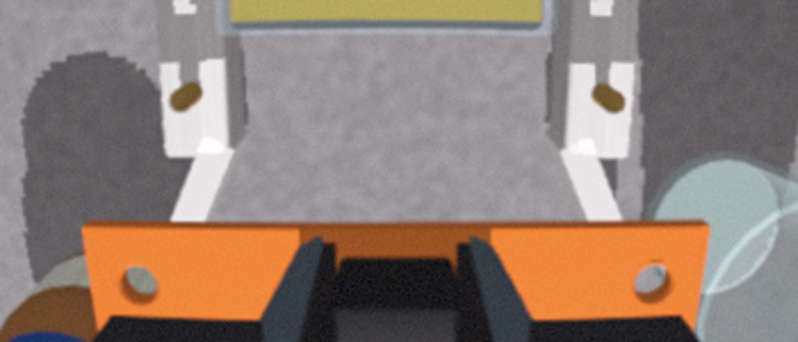

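```bash
python3 - <<'E'
from h import *
f=dict(np.load("w4.npz"))
p=wplane(f,[(179.2,174),(368.2,174.7)],.054); d=p[1]-p[0]; h=np.array([[.4977,.0205],[.6393,.0157]])
print(p.round(4),np.linalg.norm(d),np.degrees(np.arctan2(d[1],d[0])),"move",p.mean(0)-h.mean(0),"->",np.array([.5685,.017])+p.mean(0)-h.mean(0))
E
```

```text
[[0.501  0.0612]
 [0.6398 0.0558]] 0.1388665505868073 -2.2362353110526327 move [0.00190848 0.04041082] -> [0.57040848 0.05741082]
```

```bash
python3 - <<'E'
from h import *
from station import manip as m
F=lambda:np.round(m.current_contact_force(),1)
o=down(np.radians(-2.15)); x,y=.5704,.0573
m.line_to([x,y,.111],ori=o,vel=.1)
m.line_to([x,y,.078],vel=.08); print(F(),np.round(m.current_tool_pos(),4))
h=m.line_to([x,y,.043],vel=.02,stop_force=7); print(h,F(),np.round(m.current_tool_pos(),4),np.round(m.current_wrist_torque(),2),m.current_clock())
E
```

```text
[-0.1  0.2 -1. ] [0.5704 0.0571 0.0779]
True [ 0.1 -0.6  8.3] [0.5704 0.0573 0.0463] [ 0.02  0.2  -0.01] 29.65
```

```bash
python3 - <<'E'
from h import *
from station import manip as m
m.move_gripper(.6); x,y=.5704,.0573
m.line_to([x,y,.2],vel=.12)
m.line_to([x,y-.06,.2],vel=.2)
f=wgrab(m,"w5"); print(m.current_clock(),np.round(m.current_contact_force(),1))
for h in holes(f,.036): print(h,inD(h[2]))
cv2.imwrite("pics/w5c.png",cv2.resize(f["frame"][0:270,130:430],(666,600),interpolation=cv2.INTER_CUBIC))
E
```

```text
32.15 [-0.3  0.4 -0.2]
(array([271.4, 138.1]), np.int32(628), array([0.5696, 0.0548])) [ 0.00249944 -0.08876685]
(array([231.2, 186.6]), np.int32(10381), array([0.5249, 0.0055])) [-0.04045278 -0.13959682]
(array([202.8, 138.2]), np.int32(55), array([0.4984, 0.0587])) [-0.06879329 -0.08735407]
(array([340.5, 137.4]), np.int32(79), array([0.6412, 0.0538])) [ 0.07409072 -0.08726743]
(array([169.7, 230.3]), np.int32(182), array([ 0.4495, -0.0419])) [-0.11415262 -0.18959937]
```

View pics/w5c.png

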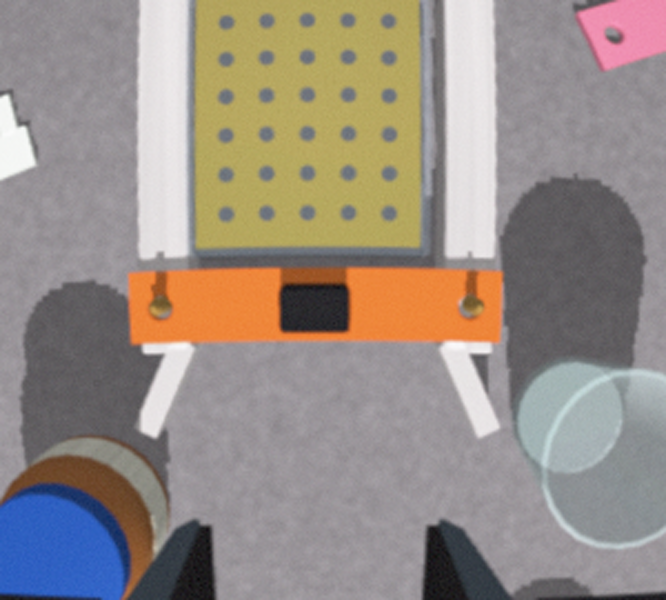

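Both pins show through the holes at crop (160,306) and (471,306). The plate lies flat across the guides, and the box is home behind it with a small gap.

```bash
python3 -c "
from station import manip as m
print(m.sign_off())"
```

```text
the job is handed in; nothing more can be done
None
```

The tip box is home, pressed with about 25 N at the tool, and the orange plate sits flat over both pins; I handed the job in at about 32 s, but sign-off gave no verdict.

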